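Sift chocolate buttons out of the macarons

TASK

The topping mix in the red-handled sieve has to be sorted: take the sieve out of its blue drip tray, hold it level over the steel pan under the lamp frame and shake it from side to side until all four chocolate buttons have dropped into the pan and only the two macarons are left in it. Then set the sieve, macarons still inside, flat back in the drip tray and let go. Keep the sieve near level throughout (never more than 25 degrees over), and leave the bottles, jar, cup and tin where they stand.

Things in the scene. Friction and masses are not known exactly. Their poses are not given: they have to be found in the camera images.
- sieve: Loose steel sieve, red flat handle, 0.22 kg. Origin: centre of the basket's underside; z up, handle towards its -x. Basket 116 (x) x 130 (y) outside, 45 high, walls 4. Handle: bar 14 wide (y), 24 high (z 35 to 59), x = -58 to -155, upright sides; balance near x = -46. Starts in the drip tray, nearly square to it, holding all buttons and macarons.
- sieve_floor (a point): Centre of the sieve's floor, 6 mm above its underside, axes as the sieve's. The floor is two flat slats along x, each 22 wide (|y| 13 to 35), with three open slots 26 wide between and beside them. Buttons and macarons start flat on the slats (friction about 0.35): buttons stay put until the sieve is jerked along y at more than 3 to 4 m/s2, then slide off and drop.
- sieve_grip (a point): Good place to grip the sieve: middle of the handle, in the sieve's frame at x = -108, y = 0, z = 47 mm; fingers close along the sieve's y on 14 mm. Axes as the sieve's.
- station: Fixed sorting station: a steel pan with a lamp frame above. Origin: on the bench under the pan's centre; x points to the robot's left (within 12 degrees), z up. Pan, open on top, 190 (x) x 220 (y) outside, 80 high, walls and floor 5. The frame stands on two posts (radius 11, feet radius 28) at x = 135, y = +-147 only; below the frame its -x side and its y sides are free.
- lamp (a point): Centre of the underside of the lamp frame's front bar, at station x = -122, z = 300; axes as the station's. Grey square frame 30 thick: front bar x -165 to -80, rear bar x 110 to 160, side bars |y| 125 to 170 (station frame). It covers the handle of a sieve held over the pan: lean the hand about 40 degrees towards -x (fingers pointing to +x and down); come in from its -x side, below it.
- pan_floor (a point): Centre of the pan's inner floor, 5 mm above the bench; axes as the station's.
- tray: Fixed blue drip tray, 170 (x) x 190 (y) mm, rim 12 high, walls and floor 5 thick. Origin: centre of its underside on the bench; x points to the robot's left (within 26 degrees). The sieve's basket sits inside it with the handle out over the rim towards -x (the robot's right). On the robot's right; the station is on the left.
- button_a: Loose chocolate button, dark brown disc, diameter 20, 9 thick, 10 g; origin at the centre of its underside. One of four.
- button_b: The same as button_a. One of four.
- button_c: The same as button_a. One of four.
- button_d: The same as button_a. One of four.
- macaron_pink: Loose pink macaron, round, diameter 44, 30 high, 20 g; too large for the slots. Origin: centre of its underside.
- macaron_green: The same in green.
- syrup: Bystander: loose tall red bottle, radius 30, 210 high, origin at its foot, between tray and station, on the far side.
- jar: Bystander: loose amber jar, radius 33, 80 high, origin at its foot, standing between tray and station.
- cup: Bystander: loose white cup, rim radius 35, 70 high, origin at its foot, standing between tray and station.
- tin: Bystander: loose tin, radius 37, 70 high, origin at its foot, far right, past the sieve's handle.
- sauce: Bystander: loose yellow squeeze bottle, radius 30, 170 high, origin at its foot, on the left, near the robot, by the lamp frame.

How it is judged (in metres and radians):
On the way, in this order (a step that is already met when the one before it is completed fails the run):
1. the sieve is over the pan with both macarons in it (x of sieve in the frame of station between -0.06 and 0.06 m and y of sieve in the frame of station between -0.08 and 0.08 m and z of sieve in the frame of station between 0.075 and 0.26 m and x of macaron_pink in the frame of sieve between -0.06 and 0.06 m and y of macaron_pink in the frame of sieve between -0.066 and 0.066 m and z of macaron_pink in the frame of sieve between -0.025 and 0.05 m and x of macaron_green in the frame of sieve between -0.06 and 0.06 m and y of macaron_green in the frame of sieve between -0.066 and 0.066 m and z of macaron_green in the frame of sieve between -0.025 and 0.05 m), for 0.1 s.
2. with the sieve still over the pan, all four buttons are in the pan and both macarons still in the sieve (all of step 1 and x of button_a in the frame of station between -0.092 and 0.092 m and y of button_a in the frame of station between -0.107 and 0.107 m and z of button_a in the frame of station between -0.01 and 0.06 m and x of button_b in the frame of station between -0.092 and 0.092 m and y of button_b in the frame of station between -0.107 and 0.107 m and z of button_b in the frame of station between -0.01 and 0.06 m and x of button_c in the frame of station between -0.092 and 0.092 m and y of button_c in the frame of station between -0.107 and 0.107 m and z of button_c in the frame of station between -0.01 and 0.06 m and x of button_d in the frame of station between -0.092 and 0.092 m and y of button_d in the frame of station between -0.107 and 0.107 m and z of button_d in the frame of station between -0.01 and 0.06 m), for 0.2 s.
At the end, for the whole second after the job is handed in: All four buttons lie in the pan; both macarons are inside the sieve's basket; the sieve stands flat in the drip tray (underside within 5 mm of the tray's floor, within 45 mm of its centre, tilt under 4.5 degrees), at rest and released (x of button_a in the frame of station between -0.092 and 0.092 m and y of button_a in the frame of station between -0.107 and 0.107 m and z of button_a in the frame of station between -0.01 and 0.06 m and x of button_b in the frame of station between -0.092 and 0.092 m and y of button_b in the frame of station between -0.107 and 0.107 m and z of button_b in the frame of station between -0.01 and 0.06 m and x of button_c in the frame of station between -0.092 and 0.092 m and y of button_c in the frame of station between -0.107 and 0.107 m and z of button_c in the frame of station between -0.01 and 0.06 m and x of button_d in the frame of station between -0.092 and 0.092 m and y of button_d in the frame of station between -0.107 and 0.107 m and z of button_d in the frame of station between -0.01 and 0.06 m and x of macaron_pink in the frame of sieve between -0.06 and 0.06 m and y of macaron_pink in the frame of sieve between -0.066 and 0.066 m and z of macaron_pink in the frame of sieve between -0.025 and 0.05 m and x of macaron_green in the frame of sieve between -0.06 and 0.06 m and y of macaron_green in the frame of sieve between -0.066 and 0.066 m and z of macaron_green in the frame of sieve between -0.025 and 0.05 m and horizontal distance between sieve and tray below 0.045 m and z of sieve in the frame of tray below 0.01 m and angle between sieve's own z axis and vertical below 0.08 rad and linear speed of sieve below 0.02 m/s); the robot touches nothing.
It fails at once if the sieve leans more than 25 degrees (0.45 rad) (angle between sieve's own z axis and vertical above 0.45 rad).
It fails at once if a bystander (syrup, jar, cup, tin, sauce) is pushed more than 30 mm or knocked over (distance of any of syrup, jar, cup, tin, sauce from where it was at the start of the episode above 0.03 m or angle between any of syrup, jar, cup, tin, sauce's own z axis and vertical above 0.6 rad).
It also fails if it takes over 56 s, if anything falls off the work surface, if the arm or the gripper's body presses on something with over 40 N, if the wrist force passes 120 N, or if a joint passes its speed limit or range.

ROBOT

A 6-joint arm with a two-finger parallel gripper is mounted at the origin on the work surface. World frame = base frame: x ahead of the robot, y to its left, z up, the work surface at z = 0. Lengths are in m, angles in degrees, forces in N, time in s.
With the tool pointing down it reaches from about 0.4 to 0.825 m from the base axis. Payload 7 kg.
Tool frame: the origin (TCP) lies at the very end of the fingers, on their centre line; the grasp point (between the pads) lies 19 mm behind it; x points along the fingers, y is the direction in which the jaws open and shut, and the axes are right-handed (so a half turn about x gives the same grasp; the last joint's range is limited). The gripper opens to 85 mm and grips with 20 to 120 N. Pads are 22 mm wide; open, the fingers measure 114 mm over their backs; the gripper's body (76 mm by 85 mm) begins 54 mm behind the grasp point. The pads swing forward as they close: fully open they stand 13 mm farther back than shut.
Start: joints at [-50.243, 20.546, 0.682, 0, -70.136, -16.507], TCP at [0.266, -0.62, 0.231] pointing down, gripper open.
Joint ranges: [-176.03, 176.03], [-82.01, 121.73], [-58.28, 71.71], [-173.87, 95.51], [-174.79, -0.11], [-173.66, 173.66]. Speed limits (degrees/s): [136.94, 136.94, 172.46, 180, 180, 180].

INTERFACE

Orientations are given as a 3x3 rotation matrix whose columns are the frame's x, y, z axes.
In Python, from plant import manip gives the robot as it stands.
- The arm moves only by the shell command python3 -m handwheel 'ROWS' [FORCE]. ROWS is a JSON object of lists of equal length, an entry for each row: "jaw": the gripper's target within -1 to 1 (shut at 1, half-way at 0, fully open at -1); "xyz": the shift along the world's x, y, z in cm, a list of three; "turn": the turn about the world's z in degrees. In form: {"jaw": [jaw, ...], "xyz": [[x, y, z], ...], "turn": [turn, ...]}. A call has exactly 8 rows; each row is the pose to reach, as a shift and turn from the pose commanded when the call began; what a row does not reach only later rows make up. A row lasts 1/12 s, in which the tool goes at most 41.7 mm and 7.16 degrees, less where a joint would pass 70% of its speed; a pose out of reach is approached as far as the arm can. A call with a gripper value outside its range is refused whole. The fingers move at their own pace and stop on an object; FORCE is the grip in N (left out, the last holds). Time passes only in rows, so rows that repeat a pose let the fingers close, or fill a call up. It gives the time, the measured TCP pose, the force and the opening at its end, in the units of the state.
- manip.observe(): the state, without advancing time (a new reading comes with each control period).
- manip.capture(name): name is "scene" or "top" or "wrist"; returns a dict with "pixels" (420x560x3 uint8, red, green, blue), "z_map" (420x560 float32, m along the optical axis (not along the pixel's ray), 0 where there is no reading), "vfov" (degrees; the focal length in pixels is half the picture's height over the tangent of half this angle, whatever the lens; pixels are square), "cx", "cy" (the principal point, pixels), "R" (3x3) and "t" (3): a world point X has camera coordinates R X + t; the wrist camera has in their place "tool_from_camera" (4x4, takes a point from camera to tool coordinates, whose origin is the TCP and whose axes are the tool frame's). Camera axes: x right, y down, z forward; pixel columns grow to the right and rows downward; lengths in m; the calibration is good to about 2 mm. A picture is of the moment at which its call begins: read the wrist's pose just before it.
- manip.close_job(): hands the job in, once; it reports no verdict.
The state is a dict: "clock": time; "qpos": joint angles; "joint_vel": joint speeds; "tau": joint torques, N m; "tool_pos": TCP position; "eef_rot": TCP orientation; "ft_force": force on the tool from outside, world axes, zero at the start; "wrist_torque": the same for the moment, N m; "width": finger opening in m.
Only numpy, scipy, OpenCV 4.12 (cv2) and the standard library are available. Lean on these libraries where they do the work, as an engineer would, in place of code of your own. Each camera call takes 0.05 s, during which the arm holds its last target. There are 200 camera calls.

## Working session

There is one attempt and no reset: what is moved stays moved. The work goes in short steps, Python scripts to look and compute and a shell command to move; the robot and the scene stay as the last step left them, time stands still between calls to the robot, and variables do not carry over. Pictures are saved under pics/ and viewed, about 8 in all and at most 12, crops included, and the job is handed in when it is done.

```bash
mkdir -p pics; ls; cat > h.py <<'E'
import numpy as np, cv2
from plant import manip
def cap(n):
    s=manip.observe(); c=manip.capture(n); f=210/np.tan(np.radians(c['vfov'])/2)
    z=c['z_map']; v,u=np.mgrid[0:420,0:560]
    P=np.stack([(u-c['cx'])/f*z,(v-c['cy'])/f*z,z],-1)
    if n=='wrist':
        T=np.array(c['tool_from_camera']); P=P@T[:3,:3].T+T[:3,3]
        P=P@np.array(s['eef_rot']).T+np.array(s['tool_pos'])
    else: P=(P-np.array(c['t']))@np.array(c['R'])
    P[z==0]=np.nan
    return c['pixels'],P,s
def save(n,img): cv2.imwrite('pics/%s.png'%n,img[...,::-1])
E
python3 - <<'E'
from h import *
a,P,s=cap('top');b,Q,_=cap('scene')
np.savez('d0.npz',a=a,P=P,b=b,Q=Q);save('top0',a);save('scene0',b)
print({k:np.round(v,3).tolist() for k,v in s.items()})
E
```

```text
pics
{'clock': 0.0, 'qpos': [-50.244, 20.591, 0.634, -0.019, -70.136, -16.508], 'joint_vel': [0.004, 0.072, -0.125, -0.006, -0.033, 0.063], 'tau': [0.001, -58.333, 29.342, 6.937, -0.006, 0.0], 'tool_pos': [0.266, -0.62, 0.23], 'eef_rot': [[-0.001, -0.395, 0.919], [0.001, 0.919, 0.395], [-1.0, 0.002, -0.0]], 'ft_force': [0.507, 0.047, 0.248], 'wrist_torque': [-0.008, 0.004, -0.049], 'width': 0.085}
```

View pics/top0.png

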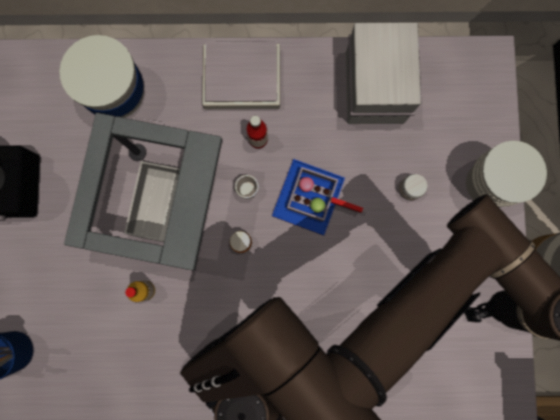

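View pics/scene0.png

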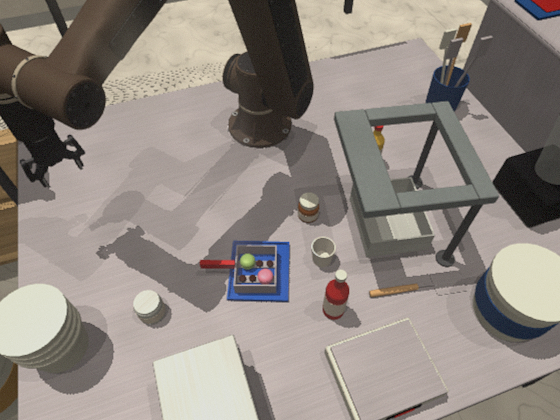

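```bash
cat >> h.py <<'E'
def rect(p):
    (c,s,a)=cv2.minAreaRect((p[:,:2]*1000).astype(np.float32)); return np.round(c,1),np.round(s,1),round(a,2)
def hsv(a): return cv2.cvtColor(a,cv2.COLOR_RGB2HSV)
def big(m):
    n,l,st,_=cv2.connectedComponentsWithStats(m.astype(np.uint8)); return l==1+np.argmax(st[1:,4])
E
python3 - <<'E'
from h import *
d=np.load('d0.npz')
for A,B in (('a','P'),('b','Q')):
    a,P=d[A],d[B];H=hsv(a).astype(int);z=P[...,2];x=P[...,0];y=P[...,1]
    reg=(x>.25)&(x<1)
    m=big((z>.315)&(z<.345)&reg&(y>0.0)&(y<.6)); print(A,'frame',rect(P[m]),np.median(z[m]),m.sum())
    # opening: hull filled minus frame
    red=((H[...,0]<8)|(H[...,0]>172))&(H[...,1]>150)&(z>.04)&(z<.085)&(y<-.05)
    m=big(red);print('handle',rect(P[m]),np.median(z[m]),m.sum(), np.mean(P[m],0), 'ymin,max',P[m][np.argmin(y[m])],P[m][np.argmax(y[m])])
    bl=(H[...,0]>105)&(H[...,0]<128)&(H[...,1]>150)&(z<.03)&(z>-.01)&reg&(abs(y+.1)<.25)
    m=big(bl);print('tray',rect(P[m]),m.sum())
    for n,lo,hi in (('pink',165,180),('green',30,50)):
        m=(H[...,0]>=lo)&(H[...,0]<=hi)&(H[...,1]>80)&(z>.025)&(z<.055)&reg&(abs(y+.1)<.25)
        if m.sum()>5:
            m=big(m);print(n,P[m].mean(0),m.sum())
    for n,lo,hi in (('tall',.1,.215),('low',.06,.083)):
        m=((z>lo)&(z<hi)&reg&(y>-.55)&(y<.6)).astype(np.uint8)
        k,l,st,c=cv2.connectedComponentsWithStats(m)
        for i in range(1,k):
            if 25<st[i,4]<3000: print(n,np.round(np.mean(P[l==i],0),3),np.round(P[l==i].max(0)-P[l==i].min(0),3),st[i,4])
E
```

```text
a frame (array([554.9, 238.7]), array([327.1, 340.5]), 78.64) 0.3306374518844625 10474
handle (array([ 551.3, -295.7]), array([94.5, 15.4]), 70.42) 0.06405866584554615 166 [ 0.5500117  -0.29466239  0.06304045] ymin,max [ 0.53329161 -0.33867825  0.06329255] [ 0.56004171 -0.25001591  0.06760909]
tray (array([ 581.9, -185.2]), array([165.5, 187. ]), 69.04) 1290
pink [ 0.61634605 -0.17795345  0.04020953] 131
green [ 0.55266194 -0.21163726  0.04009969] 145
tall [ 0.755 -0.034  0.155] [0.054 0.059 0.114] 393
tall [0.72  0.338 0.154] [0.02  0.018 0.112] 106
tall [0.301 0.301 0.131] [0.056 0.058 0.078] 356
low [0.871 0.345 0.072] [0.138 0.089 0.023] 157
low [ 0.813 -0.397  0.071] [0.017 0.179 0.023] 137
low [ 0.74  -0.039  0.072] [0.024 0.049 0.022] 31
low [0.59  0.313 0.075] [0.223 0.14  0.023] 346
low [ 0.61  -0.001  0.069] [0.067 0.069 0.018] 119
low [ 0.605 -0.499  0.07 ] [0.07  0.07  0.019] 444
low [ 0.551 -0.296  0.065] [0.043 0.092 0.014] 151
low [0.443 0.018 0.079] [0.057 0.058 0.022] 233
low [0.302 0.284 0.072] [0.055 0.019 0.022] 43
b frame (array([555.1, 237.9]), array([326.9, 345
[... 392 characters left out ...]
3754904] 156
tall [0.314 0.307 0.133] [0.034 0.041 0.071] 157
tall [0.443 0.396 0.16 ] [0.02  0.022 0.114] 204
tall [0.731 0.337 0.16 ] [0.021 0.021 0.114] 240
tall [ 0.774 -0.04   0.153] [0.056 0.059 0.113] 611
low [0.444 0.396 0.071] [0.017 0.018 0.022] 34
low [0.474 0.329 0.072] [0.063 0.068 0.021] 136
low [0.625 0.214 0.072] [0.255 0.202 0.023] 574
low [0.447 0.015 0.077] [0.061 0.057 0.022] 273
low [ 0.605 -0.002  0.067] [0.071 0.069 0.013] 147
low [0.731 0.337 0.072] [0.021 0.017 0.023] 41
low [ 0.551 -0.299  0.063] [0.044 0.092 0.01 ] 177
low [0.935 0.328 0.071] [0.16  0.045 0.023] 297
low [ 0.61  -0.502  0.069] [0.071 0.068 0.016] 541
low [ 0.784 -0.048  0.071] [0.043 0.048 0.023] 80
```

```bash
python3 - <<'E'
from h import *
d=np.load('d0.npz')
t=np.array([.266,-.62]); rad=np.array([np.cos(np.radians(-50.24)),np.sin(np.radians(-50.24))]);tan=np.array([-rad[1],rad[0]])
P=np.concatenate([d['P'].reshape(-1,3),d['Q'].reshape(-1,3)]);P=P[~np.isnan(P[:,0])]
q=P[:,:2]-t; r=q@rad; s=q@tan; z=P[:,2]
for lo in np.arange(.2,.8,.03):
    m=(z>lo)&(z<=lo+.03)&(abs(s)<.2)&(r>-.6)&(r<.2)
    if m.sum()>3: print(round(lo-.23,2),m.sum(),'radial',np.round(np.percentile(r[m],[1,99]),3),'tang',np.round(np.percentile(s[m],[1,99]),3))
E
python3 - <<'E'
import cv2
a=cv2.imread('pics/scene0.png')[0:200,0:320]
cv2.imwrite('pics/c1.png',cv2.resize(a,None,fx=2.5,fy=2.5,interpolation=cv2.INTER_CUBIC))
E
```

```text
-0.03 318 radial [-0.593 -0.574] tang [0.094 0.197]
0.0 258 radial [-0.6    0.056] tang [-0.01   0.199]
0.03 444 radial [-0.6   0.06] tang [-0.011  0.2  ]
0.06 567 radial [-0.069  0.075] tang [-0.026  0.033]
0.09 736 radial [-0.066  0.071] tang [-0.025  0.032]
0.12 354 radial [-0.056  0.04 ] tang [-0.009  0.04 ]
0.15 427 radial [-0.035  0.04 ] tang [-0.005  0.04 ]
0.18 458 radial [-0.043  0.049] tang [-0.013  0.048]
0.21 652 radial [-0.043  0.049] tang [-0.015  0.048]
0.24 608 radial [-0.044  0.049] tang [-0.013  0.048]
0.27 450 radial [-0.043  0.047] tang [-0.015  0.047]
0.3 295 radial [-0.048  0.042] tang [-0.034  0.046]
0.33 192 radial [-0.046  0.05 ] tang [-0.026  0.188]
0.36 809 radial [-0.047  0.053] tang [-0.015  0.197]
0.39 4319 radial [-0.045  0.047] tang [0.001 0.198]
0.42 3399 radial [-0.149  0.02 ] tang [0.004 0.199]
0.45 1486 radial [-0.217 -0.077] tang [0.14  0.199]
0.48 1156 radial [-0.267 -0.143] tang [0.141 0.2  ]
0.51 1804 radial [-0.366 -0.212] tang [0.139 0.2  ]
0.54 1545 radial [-0.389 -0.302] tang [0.137 0.2  ]
0.57 752 radial [-0.44  -0.381] tang [0.153 0.2  ]
```

View pics/c1.png

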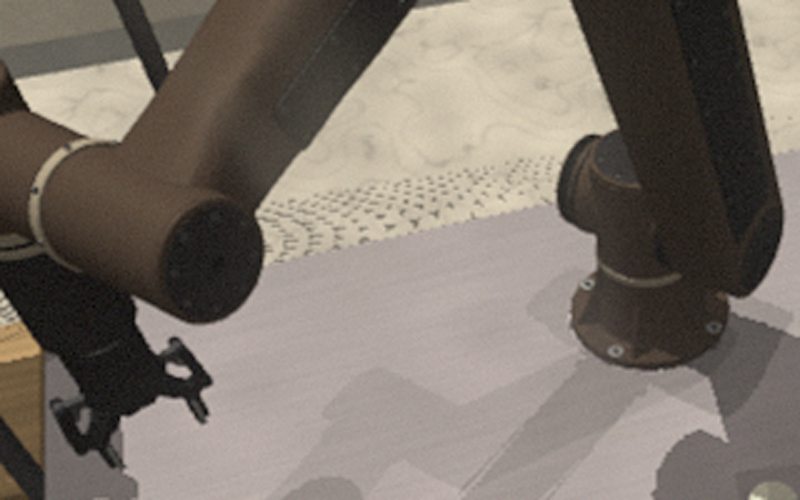

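```bash
python3 -m handwheel '{"jaw":[-1,-1,-1,-1,-1,-1,-1,-1],"xyz":[[1.5,1.7,0],[4,4.6,0],[6.5,7.5,0],[9,10.4,0],[11.5,13.3,0],[14,16.2,0],[16.5,19.1,0],[19,22,0]],"turn":[6,12,18,24,30,36,42,47]}' && python3 -m handwheel '{"jaw":[-1,-1,-1,-1,-1,-1,-1,-1],"xyz":[[2.5,2.9,-1],[5,5.8,-2.5],[7.5,8.7,-4],[9.9,11.4,-6],[9.9,11.4,-8],[9.9,11.4,-8],[9.9,11.4,-8],[9.9,11.4,-8]],"turn":[0,0,0,0,0,0,0,0]}'
python3 - <<'E'
from h import *
a,P,s=cap('wrist');save('w1',a);print(s['tool_pos'],s['eef_rot'])
H=hsv(a).astype(int)
m=big(((H[...,0]<8)|(H[...,0]>172))&(H[...,1]>150)&(P[...,2]>.045)&(P[...,2]<.085))
print(rect(P[m]),np.median(P[m],0),m.sum())
E
```

```text
clock: 0.77
tool_pos: [0.4572, -0.3984, 0.2311]
eef_rot: [[-0.0, -0.943, 0.333], [0.0, 0.333, 0.943], [-1.0, 0.0, 0.0]]
ft_force: [0.8, -0.9, -0.8]
width: 0.0856
clock: 1.43
tool_pos: [0.5553, -0.287, 0.1522]
eef_rot: [[0.0, -0.941, 0.338], [-0.001, 0.338, 0.941], [-1.0, -0.0, -0.0]]
ft_force: [-0.4, -0.2, -0.4]
width: 0.0853
[ 0.55532851 -0.28697083  0.15218245] [[ 2.22281652e-04 -9.41048066e-01  3.38272802e-01]
 [-5.69697523e-04  3.38272636e-01  9.41047979e-01]
 [-9.99999813e-01 -4.01890877e-04 -4.60920952e-04]]
(array([ 548.2, -296.7]), array([97.9, 14.4]), 69.84) [ 0.54631519 -0.30221494  0.06570851] 2791
```

View pics/w1.png

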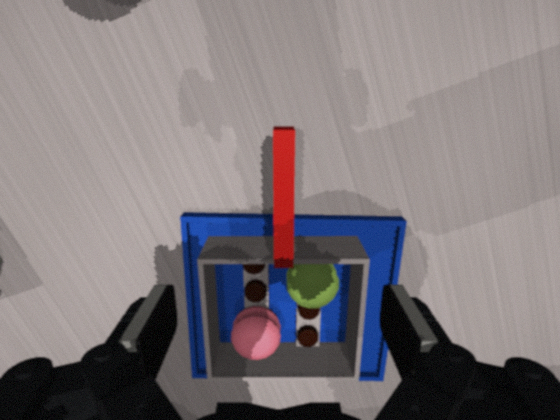

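```bash
python3 -m handwheel '{"jaw":[-1,-1,-1,-1,-1,-1,-1,-1],"xyz":[[-0.2,0.1,-2],[-0.3,0.1,-4.5],[-0.3,0.1,-7],[-0.3,0.1,-9],[-0.3,0.1,-10.8],[-0.3,0.1,-11.9],[-0.3,0.1,-11.9],[-0.3,0.1,-11.9]],"turn":[0,0,0,0,0,0,0,0]}' && python3 -m handwheel '{"jaw":[0,0.5,1,1,1,1,1,1],"xyz":[[0,0,0],[0,0,0],[0,0,0],[0,0,0],[0,0,0],[0,0,0],[0,0,0],[0,0,0]],"turn":[0,0,0,0,0,0,0,0]}' 100
python3 - <<'E'
from h import *
print(manip.observe()['width'])
E
```

```text
clock: 2.15
tool_pos: [0.5526, -0.286, 0.0331]
eef_rot: [[0.0, -0.941, 0.339], [-0.0, 0.339, 0.941], [-1.0, -0.001, -0.0]]
ft_force: [1.2, 0.5, -0.1]
width: 0.0854
clock: 2.82
tool_pos: [0.5525, -0.2852, 0.0328]
eef_rot: [[0.0, -0.941, 0.337], [-0.0, 0.337, 0.941], [-1.0, -0.0, -0.0]]
ft_force: [-1.6, 0.8, 6.1]
width: 0.013
0.012962401835115054
```

Gripped (13 mm). Lift smoothly.

```bash
python3 -m handwheel '{"jaw":[1,1,1,1,1,1,1,1],"xyz":[[0,0,0.3],[0,0,0.9],[0,0,1.8],[0,0,2.9],[0,0,4.1],[0,0,5.1],[0,0,5.7],[0,0,6]],"turn":[0,0,0,0,0,0,0,0]}'
python3 - <<'E'
from h import *
a,P,s=cap('wrist');save('w2',a);b,Q,_=cap('scene');save('s2',b[150:420,100:400])
print(s['width'],s['ft_force'],s['wrist_torque'])
H=hsv(a).astype(int)
m=big(((H[...,0]<8)|(H[...,0]>172))&(H[...,1]>150)&(P[...,2]>.09)&(P[...,2]<.15))
p=P[m]-s['tool_pos']; ax=np.array(s['eef_rot'])[:,2]; u=p@ax
for lo in np.arange(-.08,.06,.02):
    k=(u>lo)&(u<lo+.02)
    if k.sum()>20: print(round(lo+.01,3),np.round(np.median(p[k,2]),4),k.sum())
E
```

```text
clock: 3.48
tool_pos: [0.5532, -0.2853, 0.0941]
eef_rot: [[0.002, -0.941, 0.338], [-0.001, 0.338, 0.941], [-1.0, -0.002, 0.0]]
ft_force: [0.1, -0.2, -4.1]
width: 0.0127
0.012737561720647725 [ 0.13358677 -0.21132839 -4.08249448] [-1.45610994e-01  7.66984054e-05 -2.81685070e-02]
-0.07 0.0259 652
-0.05 0.0329 2471
-0.03 0.0328 2102
-0.01 0.0328 1861
0.01 0.0328 1514
0.03 0.0327 1020
```

View pics/s2.png

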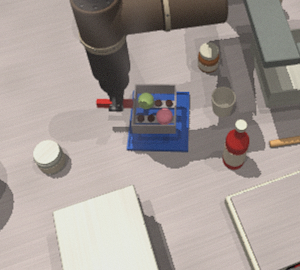

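```bash
python3 -m handwheel '{"jaw":[1,1,1,1,1,1,1,1],"xyz":[[0,0,0.4],[0,0,1.4],[0,0,3],[0,0,5.2],[0,0,7.7],[0,0,10.2],[0,0,12.7],[0,0,15.2]],"turn":[0,0,0,0,0,0,0,0]}' && python3 -m handwheel '{"jaw":[1,1,1,1,1,1,1,1],"xyz":[[0,0.2,2.5],[0,0.8,5],[0,1.9,7.5],[0,3.5,9.8],[0,5.5,11.7],[0,7.5,13.2],[0,9.5,14.2],[0,11.5,14.8]],"turn":[0,-1,-2.5,-4.5,-7,-10,-13,-16]}' && python3 -m handwheel '{"jaw":[1,1,1,1,1,1,1,1],"xyz":[[0,2,0.2],[0,4,0.2],[0,6,0.2],[0,8,0.2],[0,10,0.2],[0,12,0.2],[0,14,0.2],[0,16,0.2]],"turn":[-3,-6,-9,-12,-15,-18,-21,-24]}' && python3 -m handwheel '{"jaw":[1,1,1,1,1,1,1,1],"xyz":[[-0.1,2,0],[-0.3,4,0],[-0.6,6,0],[-1,8,0],[-1.4,10,0],[-1.8,12,0],[-2.2,14,0],[-2.5,16,0]],"turn":[-3,-6,-9,-12,-15,-18,-21,-24]}' && python3 -m handwheel '{"jaw":[1,1,1,1,1,1,1,1],"xyz":[[-0.4,2,0],[-0.7,4,0],[-1,6,0],[-1.2,8,0],[-1.4,9.6,0],[-1.5,10.8,0],[-1.5,11.4,0],[-1.5,11.5,0]],"turn":[-3,-6,-9,-12,-14.5,-16.3,-17.2,-17.3]}'
python3 - <<'E'
from h import *
a,P,s=cap('wrist');save('w3',a);b,Q,_=cap('top');save('t3',b[80:300,20:320]);c,S,_=cap('scene')
np.savez('d3.npz',a=a,P=P,b=b,Q=Q,S=S)
print(s['width'],s['ft_force'],s['tool_pos'])
o=np.array([.5555,.2405]);X=np.array([.198,.980]);Y=np.array([-.980,.198])
H=hsv(a).astype(int)
red=((H[...,0]<8)|(H[...,0]>172))&(H[...,1]>150)
m=big(red&(P[...,2]>.39)&(P[...,2]<.46)); p=P[m]
q=np.c_[(p[:,:2]-o)@X,(p[:,:2]-o)@Y];print('handle st',np.round(np.percentile(q,[1,50,99],axis=0),4),'z',np.median(p[:,2]),rect(p))
for nm,R in(('wrist',P),('top',Q)):
    m=(R[...,2]>.395)&(R[...,2]<.42); p=R[m]
    q=np.c_[(p[:,:2]-o)@X,(p[:,:2]-o)@Y]; q=q[(abs(q[:,0])<.15)&(abs(q[:,1])<.17)];print(nm,'basket rim st',len(q),np.round(np.percentile(q,[1,5,95,99],axis=0),4).tolist() if len(q) else '')
for nm,R in(('wrist',P),('top',Q)):
    m=(R[...,2]>.318)&(R[...,2]<.342); p=R[m]
    q=np.c_[(p[:,:2]-o)@X,(p[:,:2]-o)@Y]
    k=abs(q[:,1])<.1; 
    k2=q[(abs(q[:,0])<.09)];print(nm,'frame inner x',np.round([q[k&(q[:,0]<0),0].max(initial=-1),q[k&(q[:,0]>0),0].min(initial=1)],4),'y',k2[k2[:,1]<0,1].max(initial=-1),k2[k2[:,1]>0,1].min(initial=1))
E
```

```text
clock: 4.25
tool_pos: [0.5521, -0.2851, 0.2459]
eef_rot: [[-0.0, -0.941, 0.338], [0.0, 0.338, 0.941], [-1.0, 0.0, -0.0]]
ft_force: [1.1, -0.7, -2.8]
width: 0.0124
clock: 4.92
tool_pos: [0.5522, -0.1695, 0.3944]
eef_rot: [[0.002, -0.81, 0.587], [-0.0, 0.587, 0.81], [-1.0, -0.002, 0.001]]
ft_force: [1.1, -0.4, -3.6]
width: 0.0125
clock: 5.58
tool_pos: [0.5518, -0.0093, 0.3946]
eef_rot: [[-0.001, -0.502, 0.865], [-0.0, 0.865, 0.502], [-1.0, 0.0, -0.001]]
ft_force: [0.5, 0.7, -3.6]
width: 0.0125
clock: 6.25
tool_pos: [0.5265, 0.1506, 0.3946]
eef_rot: [[-0.001, -0.106, 0.994], [-0.0, 0.994, 0.106], [-1.0, 0.0, -0.001]]
ft_force: [0.1, -0.2, -3.4]
width: 0.0126
clock: 6.92
tool_pos: [0.5121, 0.2656, 0.3941]
eef_rot: [[-0.001, 0.191, 0.982], [-0.0, 0.982, -0.191], [-1.0, -0.001, -0.001]]
ft_force: [0.3, -0.6, -3.5]
width: 0.0124
0.012373201541070683 [ 0.26085523 -0.61545486 -3.46395467] [0.5120814  0.26561244 0.39405346]
handle st [[0.0083 0.0125]
 [0.0152 0.0706]
 [0.022  0.1079]] z 0.4268803805494052 (array([500.4, 266.5]), array([16., 98.]), 79.76)
wrist basket rim st 2247 [[-0.0452, -0.014], [-0.0041, -0.0082], [0.035, 0.1078], [0.0771, 0.108]]
top basket rim st 1062 [[-0.0504, -0.1073], [-0.0494, -0.1053], [0.0775, 0.0555], [0.0794, 0.0958]]
wrist frame inner x [-0.0778  0.1102] y -5.446689734977294e-05 2.125972247939699e-05
top frame inner x [-0.0784  0.1096] y -4.3835267788853324e-05 0.0006756654107008682
```

View pics/w3.png

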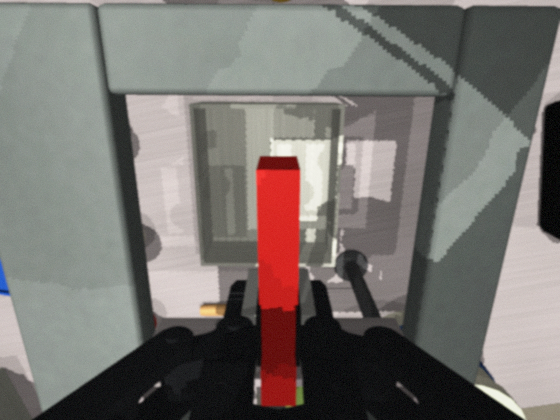

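```bash
python3 - <<'E'
from h import *
d=np.load('d3.npz');o=np.array([.5555,.2405]);X=np.array([.198,.980]);Y=np.array([-.980,.198])
for n in 'PQS':
    p=d[n].reshape(-1,3);p=p[(p[:,2]>.322)&(p[:,2]<.34)];q=np.c_[(p[:,:2]-o)@X,(p[:,:2]-o)@Y]
    for s in (1,-1):
        k=q[(abs(q[:,0]-.015)<.07)&(s*q[:,1]>.1)&(s*q[:,1]<.2)]
        if len(k)>10: print(n,s,len(k),np.round(np.percentile(k[:,1],[1,3,97,99]),4))
E
```

```text
P 1 24336 [0.1284 0.1294 0.171  0.172 ]
Q 1 1050 [0.126  0.1269 0.1691 0.1701]
Q -1 964 [-0.1687 -0.1671 -0.1256 -0.1249]
S 1 425 [0.1235 0.1248 0.1679 0.169 ]
S -1 962 [-0.1709 -0.1699 -0.1275 -0.1262]
```

```bash
python3 -m handwheel '{"jaw":[1,1,1,1,1,1,1,1],"xyz":[[0,0,-0.4],[0,0,-1.2],[0,0,-2.4],[0,0,-4],[0,0,-5.8],[0,0,-7.7],[0,0,-9.6],[0,0,-11.5]],"turn":[0,0,0,0,0,0,0,0]}' && python3 -m handwheel '{"jaw":[1,1,1,1,1,1,1,1],"xyz":[[0,0,-1.9],[0,0,-3.8],[0,0,-5.7],[0,0,-7.6],[0,0,-9.5],[0,0,-11.4],[0,0,-13.2],[0,0,-14.6]],"turn":[0,0,0,0,0,0,0,0]}' && python3 -m handwheel '{"jaw":[1,1,1,1,1,1,1,1],"xyz":[[0,0,-1],[-0.2,-0.1,-1.4],[-0.5,-0.2,-1.6],[-0.9,-0.4,-1.7],[-1.3,-0.5,-1.7],[-1.6,-0.6,-1.7],[-1.7,-0.7,-1.7],[-1.7,-0.7,-1.7]],"turn":[0,0,0,0,0,0,0,0]}'
cat > look.py <<'E'
from h import *
import sys
n=sys.argv[1]
a,P,s=cap('scene');b,Q,_=cap('top')
i=cv2.resize(a[90:270,310:500],None,fx=2.2,fy=2.2,interpolation=cv2.INTER_CUBIC)
j=cv2.resize(b[110:270,60:220],(396,396),interpolation=cv2.INTER_CUBIC)
j=cv2.resize(j,(i.shape[0],i.shape[0]))[:, :380]
save(n,np.hstack([i,j]))
E
python3 look.py k1
```

```text
clock: 7.73
tool_pos: [0.5122, 0.264, 0.2778]
eef_rot: [[-0.0, 0.192, 0.981], [-0.0, 0.981, -0.192], [-1.0, -0.0, -0.0]]
ft_force: [0.1, 0.1, -3.8]
width: 0.0124
clock: 8.4
tool_pos: [0.5117, 0.2636, 0.1312]
eef_rot: [[-0.001, 0.192, 0.981], [-0.001, 0.981, -0.192], [-1.0, -0.001, -0.001]]
ft_force: [0.3, -0.2, -3.2]
width: 0.0126
clock: 9.07
tool_pos: [0.4953, 0.2579, 0.1171]
eef_rot: [[0.001, 0.191, 0.982], [0.001, 0.982, -0.191], [-1.0, 0.001, 0.001]]
ft_force: [-0.6, -0.2, -2.5]
width: 0.0125
```

View pics/k1.png

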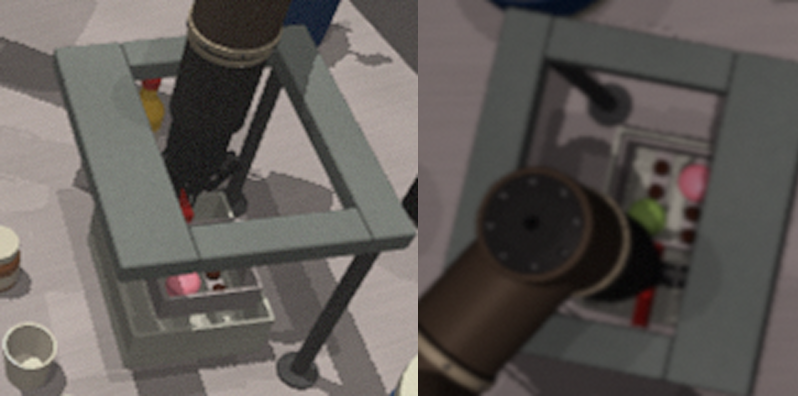

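```bash
python3 -m handwheel '{"jaw":[1,1,1,1,1,1,1,1],"xyz":[[0.2,1,0],[-0.2,-1,0],[0.2,1,0],[-0.2,-1,0],[0.2,1,0],[-0.2,-1,0],[0,0,0],[0,0,0]],"turn":[0,0,0,0,0,0,0,0]}' 120
python3 look.py k2
```

```text
clock: 9.83
tool_pos: [0.4962, 0.2591, 0.1165]
eef_rot: [[0.001, 0.192, 0.981], [0.001, 0.981, -0.192], [-1.0, 0.001, 0.001]]
ft_force: [-0.3, 0.2, -2.4]
width: 0.0124
```

View pics/k2.png

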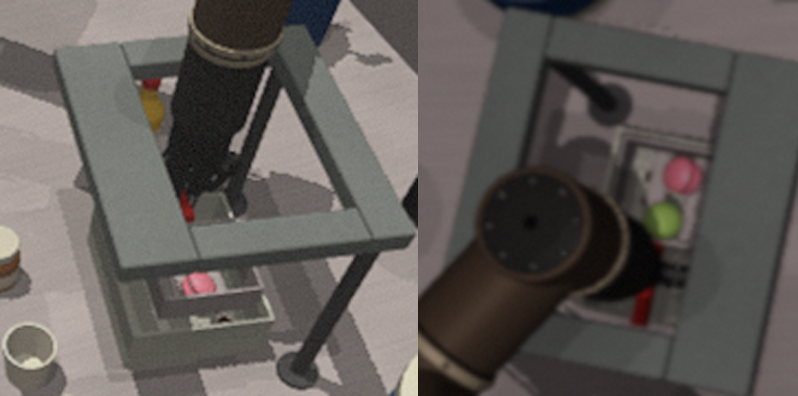

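```bash
python3 -m handwheel '{"jaw":[1,1,1,1,1,1,1,1],"xyz":[[0.2,1,0],[-0.2,-1,0],[0.2,1,0],[-0.2,-1,0],[0.2,1,0],[-0.2,-1,0],[0,0,0],[0,0,0]],"turn":[0,0,0,0,0,0,0,0]}' 120
python3 -m handwheel '{"jaw":[1,1,1,1,1,1,1,1],"xyz":[[0.2,0.1,0],[0.5,0.2,0],[0.9,0.4,0],[1.3,0.5,0.2],[1.6,0.6,0.7],[1.7,0.7,1.5],[1.7,0.7,2.6],[1.7,0.7,4]],"turn":[0,0,0,0,0,0,0,0]}'
python3 - <<'E'
from h import *
for n in('top','scene'):
    b,Q,s=cap(n);o=np.array([.5555,.2405]);X=np.array([.198,.980]);Y=np.array([-.980,.198])
    H=hsv(b).astype(int); q=np.stack([(Q[...,:2]-o)@X,(Q[...,:2]-o)@Y],-1)
    ins=(abs(q[...,0])<.092)&(abs(q[...,1])<.107)&(Q[...,2]<.19)&(Q[...,2]>-.01)
    m=(ins&(H[...,2]<75)&(H[...,1]>70)).astype(np.uint8)
    k,l,st,c=cv2.connectedComponentsWithStats(m)
    for i in range(1,k):
        if st[i,4]>4: print(n,c[i],st[i,4],np.round(q[l==i].mean(0),3),np.round(Q[l==i][:,2].mean(),3))
print(s['tool_pos'])
E
python3 look.py k3
```

```text
clock: 10.6
tool_pos: [0.496, 0.2589, 0.1165]
eef_rot: [[0.001, 0.192, 0.981], [0.0, 0.981, -0.192], [-1.0, 0.001, 0.001]]
ft_force: [0.5, 0.4, -2.4]
width: 0.0118
clock: 11.27
tool_pos: [0.5123, 0.2646, 0.157]
eef_rot: [[-0.001, 0.192, 0.981], [-0.001, 0.981, -0.192], [-1.0, -0.001, -0.001]]
ft_force: [0.2, 0.2, -2.8]
width: 0.0123
top [156.92307692 182.76923077] 13 [ 0.038 -0.056] 0.068
top [149.68627451 196.29411765] 51 [ 0.024 -0.002] 0.165
top [145.90384615 229.32692308] 52 [0.018 0.089] 0.15
scene [391.5 164. ] 8 [0.007 0.091] 0.174
scene [398.90909091 180.45454545] 11 [0.008 0.023] 0.18
scene [407.88888889 229.88888889] 9 [ 0.054 -0.041] 0.011
scene [412.  234.8] 5 [ 0.061 -0.061] 0.013
[0.51382792 0.26559125 0.16064462]
```

View pics/k3.png

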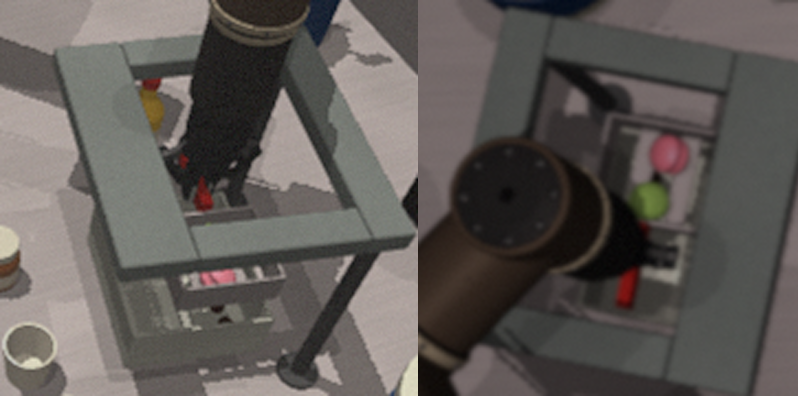

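```bash
python3 -m handwheel '{"jaw":[1,1,1,1,1,1,1,1],"xyz":[[0,0,1.7],[0,0,3.6],[0,0,5.6],[0,0,7.6],[0,0,9.6],[0,0,11.6],[0,0,13.6],[0,0,15.6]],"turn":[0,0,0,0,0,0,0,0]}' && python3 -m handwheel '{"jaw":[1,1,1,1,1,1,1,1],"xyz":[[0,0,2],[0,0,4],[0,0,5.8],[0,0,7],[0,0,7.8],[0,0,8.1],[0,0,8.2],[0,0,8.2]],"turn":[0,0,0,0,0,0,0,0]}'
python3 look.py k4
```

```text
clock: 12.13
tool_pos: [0.5119, 0.2646, 0.3124]
eef_rot: [[-0.001, 0.192, 0.981], [-0.001, 0.981, -0.192], [-1.0, -0.001, -0.001]]
ft_force: [0.5, 0.3, -3.0]
width: 0.0119
clock: 12.8
tool_pos: [0.5121, 0.2648, 0.3933]
eef_rot: [[-0.001, 0.192, 0.981], [-0.001, 0.981, -0.192], [-1.0, -0.001, -0.001]]
ft_force: [0.0, 0.7, -3.5]
width: 0.0122
```

View pics/k4.png

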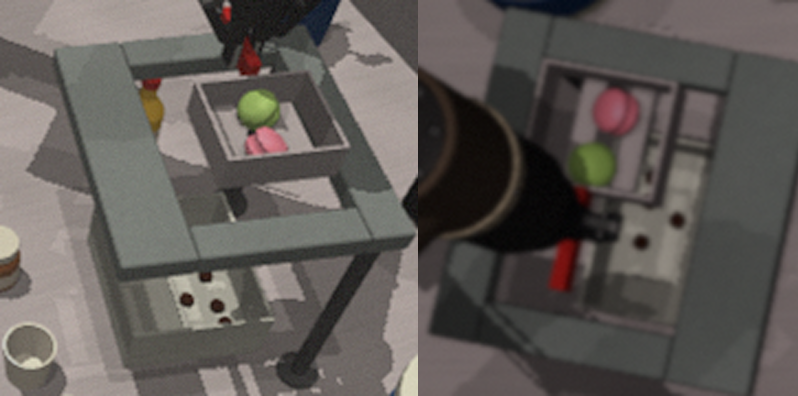

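```bash
python3 -m handwheel '{"jaw":[1,1,1,1,1,1,1,1],"xyz":[[0,-0.2,0],[0.1,-0.8,0],[0.2,-1.9,0],[0.4,-3.5,0],[0.7,-5.5,0],[1,-7.5,0],[1.3,-9.5,0],[1.6,-11.5,0]],"turn":[0,1,2.5,4.5,7,10,13,16]}' && python3 -m handwheel '{"jaw":[1,1,1,1,1,1,1,1],"xyz":[[0.3,-2,0],[0.6,-4,0],[0.9,-6,0],[1.2,-8,0],[1.5,-10,0],[1.8,-12,0],[2.1,-14,0],[2.3,-16,0]],"turn":[3,6,9,12,15,18,21,24]}' && python3 -m handwheel '{"jaw":[1,1,1,1,1,1,1,1],"xyz":[[0.1,-2,0],[0.2,-4,0],[0.2,-6,0],[0.2,-8,0],[0.2,-10,0],[0.2,-12,0],[0.2,-14,0],[0.2,-16,0]],"turn":[3,6,9,12,15,18,21,24]}' && python3 -m handwheel '{"jaw":[1,1,1,1,1,1,1,1],"xyz":[[0,-2,0],[0,-4,-0.3],[0,-6,-0.9],[0,-7.8,-1.9],[0,-9.3,-3.2],[0,-10.3,-4.8],[0,-10.8,-6.6],[0,-10.9,-8.5]],"turn":[3,6,9,12,14.5,16.3,17.2,17.3]}' && python3 -m handwheel '{"jaw":[1,1,1,1,1,1,1,1],"xyz":[[0,0,-2],[0,0,-4],[0,0,-6],[0,0,-8],[0,0,-10],[0,0,-12],[0,0,-14],[0,0,-16]],"turn":[0,0,0,0,0,0,0,0]}' && python3 -m handwheel '{"jaw":[1,1,1,1,1,1,1,1],"xyz":[[0,0,-1.9],[0,0,-3.6],[0,0,-5],[0,0,-6],[0,0,-6.7],[0,0,-7],[0,0,-7],[0,0,-7]],"turn":[0,0,0,0,0,0,0,0]}'
python3 - <<'E'
from h import *
for n in('wrist','top','scene'):
    a,P,s=cap(n);H=hsv(a).astype(int);z=P[...,2];y=P[...,1]
    m=big(((H[...,0]<8)|(H[...,0]>172))&(H[...,1]>150)&(z>.07)&(z<.15)&(y<-.2)&(P[...,0]<.65))
    print(n,rect(P[m]),np.median(z[m]),m.sum())
print(s['tool_pos'],s['ft_force'])
E
```

```text
clock: 13.57
tool_pos: [0.5283, 0.1487, 0.3939]
eef_rot: [[-0.001, -0.089, 0.996], [-0.0, 0.996, 0.089], [-1.0, -0.0, -0.001]]
ft_force: [-0.3, -0.2, -2.9]
width: 0.012
clock: 14.23
tool_pos: [0.5513, -0.0114, 0.3938]
eef_rot: [[-0.001, -0.486, 0.874], [-0.0, 0.874, 0.486], [-1.0, 0.0, -0.001]]
ft_force: [-0.2, -0.1, -2.8]
width: 0.0117
clock: 14.9
tool_pos: [0.5531, -0.1713, 0.3939]
eef_rot: [[-0.001, -0.8, 0.6], [-0.0, 0.6, 0.8], [-1.0, 0.0, -0.001]]
ft_force: [0.8, -0.2, -3.2]
width: 0.0123
clock: 15.57
tool_pos: [0.5531, -0.2805, 0.3081]
eef_rot: [[-0.0, -0.941, 0.338], [-0.0, 0.338, 0.941], [-1.0, 0.0, -0.0]]
ft_force: [0.9, 0.9, -2.4]
width: 0.0124
clock: 16.23
tool_pos: [0.5531, -0.2793, 0.148]
eef_rot: [[-0.0, -0.941, 0.338], [-0.0, 0.338, 0.941], [-1.0, 0.0, -0.0]]
ft_force: [0.5, -0.9, -3.5]
width: 0.0122
clock: 16.9
tool_pos: [0.5538, -0.2793, 0.0799]
eef_rot: [[0.001, -0.941, 0.338], [-0.0, 0.338, 0.941], [-1.0, -0.001, -0.0]]
ft_force: [1.0, -0.4, -2.5]
width: 0.012
wrist (array([ 554.4, -280.7]), array([120.8,  15.9]), 69.94) 0.11264856399614445 9572
top (array([ 563.6, -250.1]), array([8.7, 8.8]), 16.03) 0.11045076481302718 13
scene (array([ 548.5, -314.7]), array([50.4, 21.7]), 55.45) 0.10960502990636017 87
[ 0.55404673 -0.27932791  0.08026443] [ 0.32958823  0.32069104 -2.09085446]
```

```bash
python3 -m handwheel '{"jaw":[1,1,1,1,1,1,1,1],"xyz":[[0,0,-1],[0,0,-2.1],[0,0,-3.1],[0,0,-3.9],[0,0,-4.4],[0,0,-4.7],[0,0,-4.8],[0,0,-4.8]],"turn":[0,0,0,0,0,0,0,0]}' && python3 -m handwheel '{"jaw":[0.8,0.6,0.3,0,-0.5,-1,-1,-1],"xyz":[[0,0,0],[0,0,0],[0,0,0],[0,0,0],[0,0,0],[0,0,0],[0,0,0],[0,0,0]],"turn":[0,0,0,0,0,0,0,0]}' 20 && python3 -m handwheel '{"jaw":[-1,-1,-1,-1,-1,-1,-1,-1],"xyz":[[0,0,0.5],[0,0,1.5],[0,0,3],[0,0,5],[0,0,7.5],[0,0,10],[0,0,12],[0,0,12]],"turn":[0,0,0,0,0,0,0,0]}'
python3 - <<'E'
from h import *
a,P,s=cap('wrist');b,Q,_=cap('scene');np.savez('d5.npz',a=a,P=P)
H=hsv(a).astype(int)
m=big(((H[...,0]<8)|(H[...,0]>172))&(H[...,1]>150)&(P[...,2]>.045)&(P[...,2]<.09));r=rect(P[m])
ax=np.array([np.cos(np.radians(r[2])),np.sin(np.radians(r[2]))])
p=P[m];u=p[:,:2]@ax;t=p[:,2]>.055
print(r,'sieve',r[0]/1000+.1065*ax,'slope',np.polyfit(u[t],p[t,2],1)[0],np.median(p[t,2]))
save('f',np.hstack([a[100:420,100:500],cv2.resize(b[90:350,180:500],(394,320))]))
E
```

```text
clock: 17.72
tool_pos: [0.5525, -0.2794, 0.0326]
eef_rot: [[-0.001, -0.941, 0.338], [-0.0, 0.338, 0.941], [-1.0, 0.001, -0.001]]
ft_force: [-7.5, 2.8, 14.7]
width: 0.0121
clock: 18.38
tool_pos: [0.5535, -0.2792, 0.0312]
eef_rot: [[-0.0, -0.941, 0.338], [0.0, 0.338, 0.941], [-1.0, 0.0, -0.0]]
ft_force: [-0.3, -0.1, -0.3]
width: 0.085
clock: 19.05
tool_pos: [0.556, -0.2801, 0.1575]
eef_rot: [[0.008, -0.941, 0.337], [-0.003, 0.337, 0.941], [-1.0, -0.009, 0.0]]
ft_force: [1.5, -0.4, 1.2]
width: 0.0855
(array([ 548.6, -290.9]), array([97.6, 14.8]), 69.89) sieve [ 0.58521721 -0.19089285] slope 0.003415863823691956 0.06573228635325865
```

View pics/f.png

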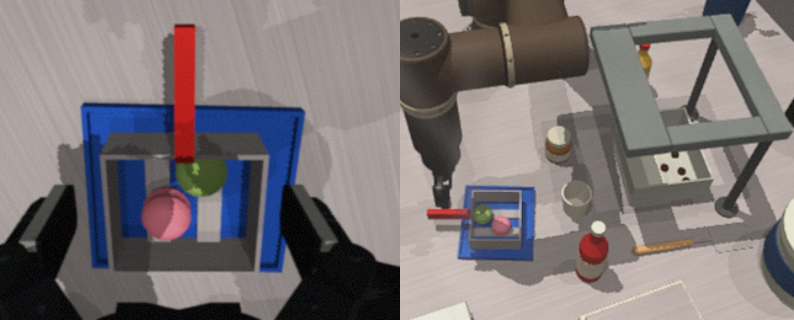

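```bash
python3 -m handwheel '{"jaw":[-1,-1,-1,-1,-1,-1,-1,-1],"xyz":[[0,0,0.5],[0,0,1],[0,0,1],[0,0,1],[0,0,1],[0,0,1],[0,0,1],[0,0,1]],"turn":[0,0,0,0,0,0,0,0]}' && python3 -c "
from plant import manip
print(manip.close_job())"
```

```text
clock: 19.82
tool_pos: [0.5533, -0.2792, 0.161]
eef_rot: [[-0.0, -0.941, 0.338], [0.0, 0.338, 0.941], [-1.0, 0.0, -0.0]]
ft_force: [-0.5, 0.0, 0.0]
width: 0.0854
the job is handed in; nothing more can be done
None
```

The topping mix is sorted. All four buttons are in the pan, and the sieve is back in the drip tray with both macarons, released. I handed the job in at about 19.8 s; no verdict was reported.

**Approach:** the moves can't lean the hand. So I turned the handle towards the robot, lowered the sieve straight down through the lamp frame's opening (about 17 mm clear at each end) and shook it just above the pan. I lifted it out the same way.

**Last checks:**
- **Buttons:** the final scene picture shows four in the pan. An earlier look, with the sieve still low, showed only two for certain, because the sieve was hiding the others.
- **Macarons:** both are in the basket.
- **Sieve:** it is about 6 mm from the tray's centre. Its handle top is at the same height as before the lift (65.7 mm), with a slope of 0.003, so it is flat.
- **Robot:** the gripper is open and about 13 cm above the handle, with no contact force.
- **Bystanders:** they look unmoved and upright where the pictures show them. I did not re-measure their positions, and the tin was outside the final view.

No check failed.

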